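# Pin back the brake arm and take off the empty wire spool

### The arm

A 6-joint arm with a two-finger parallel gripper is mounted at the origin on the work surface. World frame = base frame: x ahead of the robot, y to its left, z up, the work surface at z = 0. Lengths are in mm, angles in rad, forces in N, time in s.
With the tool pointing down it reaches from about 350 to 950 mm from the base axis. Payload 17.4 kg.
Tool frame: the origin (TCP) lies at the very end of the fingers, on their centre line; the grasp point (between the pads) lies 19 mm behind it; z points along the fingers, x is the direction in which the jaws open and shut, and the axes are right-handed (so a half turn about z gives the same grasp; the last joint's range is limited). The gripper opens to 93 mm and grips with 3 to 60 N. Pads are 15 mm wide; open, the fingers measure 128 mm over their backs; the gripper's body (75 mm by 188 mm) begins 65 mm behind the grasp point.
Start: joints at [1.173, 0.116, 1.442, -0, 1.584, -0.038], TCP at [237.667, 631.781, 218.646] pointing down, gripper open.
Joint ranges: [-2.83, 2.83], [-0.83, 2.19], [0.07, 2.5], [-1.14, 4.28], [0.01, 3], [-2.97, 2.97]. Speed limits (rad/s): [1.89, 1.89, 2.22, 3.14, 3.14, 3.14].

### API

Orientations are given as a rotation vector (axis times angle).
In Python, from bench import state, cams, arm, look_for, silhouettes, landmark_of gives the robot as it stands.
- The arm moves only by the shell command python3 -m crank 'ROWS' [FORCE]. ROWS is JSON, a list of rows, each an object with "grip": the finger opening in mm, from 0 to 93; "slide": the shift along the tool's x, y, z in units of 25 mm (1.0 is 25 mm), a list of three; "spin": the turn about the tool's z in units of 8 degrees (1.0 is 8 degrees). A call has 1 to 10 rows; each row shifts and turns the commanded pose from where the row before left it, along the tool's axes as they then stand; what a row does not reach is not made up. A row lasts 1/10 s, in which the tool goes at most 50 mm and 8.59 degrees, less where a joint would pass 70% of its speed; a pose out of reach is approached as far as the arm can. A call is refused whole if a number of a shift passes 1 or a number of a turn 1, either way. A call with a gripper value outside its range is refused whole. The fingers move at their own pace and stop on an object; FORCE is the grip in N (left out, the last holds). Time passes only in rows, so rows that do not move let the fingers close. It gives the time, the measured TCP pose, the force and the opening at its end, in the units of the state.
- state(): the state, without advancing time (a new reading comes with each control period).
- cams.grab_frame(name): name is "side" or "top"; returns a dict with "color" (400x640x3 uint8, red, green, blue), "fov_y" (degrees; the focal length in pixels is half the picture's height over the tangent of half this angle, whatever the lens; pixels are square), "cx", "cy" (the principal point, pixels), "k1" (the pictures are not rectified: a ray, as slopes to the right and down, at radius r is drawn at 1 + k1 r^2 times it, then the intrinsics apply), "xyz" and "attitude" of the camera in the world. Camera axes: x right, y down, z forward; pixel columns grow to the right and rows downward; lengths in mm; the calibration is good to about 2 mm. A picture is of the moment at which its call begins. There is no depth.
- arm.close_job(): hands the job in, once; it reports no verdict.
Trained networks look in a picture, given as the dict that the camera call returned (one of the last four; its "shot" number tells which), for a name from the list of things; names that differ only in an ending like _2 or _b are one class to them, and where a whole thing is asked for, a point or a joint stands for the part that bears it (a point fixed in the world has none). Each returns a list of dicts, best first, with "score" (0 to 1); they miss things now and then, are a little off and sometimes report something else, mostly with a low value. They report only what shows in the picture. A call takes as long as a camera call. They do not tell look-alikes from the thing itself.
- look_for(picture, label): "box" ([left, top, width, height] in pixels, round what is visible of it).
- silhouettes(picture, label): "region" (400x640 bool, what is visible of it) and "box" ([left, top, width, height] in pixels, round what is visible of it).
- landmark_of(picture, label): "at" ([column, row] in pixels: a listed point, or the origin of a listed thing).
The state is a dict: "t": time; "qpos": joint angles; "qvel": joint speeds; "tau": joint torques, N m; "eef_pos": TCP position; "ee_rot": TCP orientation; "wrist_force": force on the tool from outside, world axes, zero at the start; "torque": the same for the moment, N m; "width": finger opening in mm.
Only numpy, scipy, OpenCV 4.12 (cv2) and the standard library are available. Lean on these libraries where they do the work, as an engineer would, in place of code of your own. Each camera call takes 0.05 s, during which the arm holds its last target. There are 200 camera calls.

### The job

The spool on the wire stand is empty. Swing the sprung brake arm back off the spool and pin it there with the hold-off pin, pushed fully down in its hole and left in place; then lift the empty spool off its spindle and set it down gently, standing upright, in the open tray. Do not disturb the full spool, the jar or the punch block.

Things in the scene. Friction and masses are not known exactly. Their poses are not given: they have to be found in the camera images.
- stand: Wire pay-off stand fixed to the bench: grey cast base 170 (x) x 250 (y) x 25 mm thick. Origin: centre of its underside, z up. In its frame (x, y in mm): spindle axis (0, 55), arm pivot axis (-45, -80), hold-off hole (26, -34), parking hole (-55, 0), and a 10 mm wire-guide post with an eye at (50, 110), top 86 above the bench.
- brake_arm (a joint): Sprung brake arm swinging level about its upright pivot, rad. 0: its shoe presses on the spool's barrel between the flanges, so the spool cannot be lifted. Grows as the arm swings off the spool (clockwise from above), stop at 0.85. The spring always drives it back: 0.25 N m at 0, 0.46 N m at 0.6. Held by the pin it rests at about 0.6.
- brake_pivot (a point): On the arm's pivot axis at mid-height of the bar, 52 mm above the bench (bolt head up to 66). The arm is a straight steel bar 10 mm wide, 45 to 59 mm above the bench, 172 mm long from the pivot. In the stand's frame it points at 60.2 deg (from +x towards +y) when the joint is 0, less as it opens. Its rubber shoe is on the spool side, 125 to 154 mm out.
- brake_knob (a point): Centre of the small black ball (17 mm) on top of the arm's free end, 168 mm from the pivot, 74 mm above the bench.
- pin_knob (a point): Hold-off pin, steel, about 70 g, at first standing loose in the parking hole (as deep as the hold-off hole). This point: centre of its round ribbed knob, 22 mm across, 24 tall, 87 mm above the bench when seated in either hole. Below the knob a round shank 10 mm thick, 70 long, its last 6 mm tapered to 4.5. z points up the pin.
- pin_tip (a point): Lower end of the pin, 82 mm below the knob's centre.
- hold_hole (a point): Mouth of the hold-off hole, 25 mm above the bench: 12.5 mm wide, 20 deep, blind, upright, on the spool side of the swung-back arm: a pin in it keeps the arm back. One hand can do it: pin held by its knob, end 8 mm above the base, let down on the arm's spool side 66 mm from the pivot, clear of the spool; push the bar with the shank until over the hole; press down.
- spindle_top (a point): Top of the upright spindle the spool stands on, 73 mm above the bench, 13 mm thick. The spool's underside rests 33 mm above the bench and must rise 40 mm to come off.
- spool_mid (a point): Empty black plastic spool on the spindle, about 1.5 mm play all round, about 90 g. This point: its centre, 30 mm up, 63 mm above the bench at first. 60 mm tall; two flanges 60 mm across, 4 mm thick, at top and bottom; barrel 34 mm across between; bore 16 mm. z is its axis.
- tray_in (a point): Open plywood tray fixed on the bench, left or right of the stand: centre of its floor, 6 mm above the bench. Inside 138 mm (its x) by 178 mm (its y), walls 6 mm thick, rim 36 mm above the bench.
- full_spool: A spool of the same shape full of copper wire, standing on the bench beyond the stand: leave it. Origin at the centre of its underside.
- jar: Small glass jar with a metal lid, 62 mm across, 75 mm tall, on the bench: leave it. Origin at the centre of its underside.
- punches: Wooden block 100 x 120 x 35 mm with rows of steel punches up to 115 mm above the bench, on the other side of the stand from the tray: leave it. Origin at the centre of its underside.
Things that resemble listed ones, but are neither listed nor needed, are in the scene too. Leave any blue look-alike of the part that bears spool_mid alone. Of the things that look like the part that bears pin_knob, the smaller one is meant.

How it is judged:
By the outcome, as a careful person would: the job done as asked, in the order asked, and still so for the second after the job is handed in, with the robot touching nothing.
It also fails if it takes over 61 s, if anything falls off the work surface, if the arm or the gripper's body presses on something with over 40 N, if the wrist force passes 120 N, or if a joint passes its speed limit or range.

## Working session

There is one attempt and no reset: what is moved stays moved. The work goes in short steps, Python scripts to look and compute and a shell command to move; the robot and the scene stay as the last step left them, time stands still between calls to the robot, and variables do not carry over. Pictures are saved under pics/ and viewed, about 8 in all and at most 12, crops included, and the job is handed in when it is done.

```bash
mkdir -p pics; ls; cat > h.py <<'E'
import numpy as np,cv2
from scipy.spatial.transform import Rotation as R
from bench import state,cams,arm,look_for,silhouettes,landmark_of
def cam(p):
    f=200/np.tan(np.radians(p["fov_y"])/2); K=np.array([[f,0,p["cx"]],[0,f,p["cy"]],[0,0,1.]])
    a=np.array(p["attitude"],float); M=a if a.shape==(3,3) else R.from_rotvec(a).as_matrix() if a.size==3 else R.from_quat(a).as_matrix()
    return K,np.array([p["k1"],0,0,0.]),M,np.array(p["xyz"],float)
def ray(p,uv):
    K,d,M,c=cam(p); q=cv2.undistortPoints(np.array([[uv]],float),K,d)[0,0]
    v=M@np.array([q[0],q[1],1]); return c,v/np.linalg.norm(v)
def atz(p,uv,z):
    c,v=ray(p,uv); return c+v*(z-c[2])/v[2]
def proj(p,X):
    K,d,M,c=cam(p); Y=(np.atleast_2d(X)-c)@M
    return cv2.projectPoints(Y,np.zeros(3),np.zeros(3),K,d)[0][:,0]
def tri(p1,u1,p2,u2):
    A=np.zeros((3,3));b=np.zeros(3)
    L=[ray(p1,u1),ray(p2,u2)]
    for c,v in L:
        P=np.eye(3)-np.outer(v,v);A+=P;b+=P@c
    X=np.linalg.solve(A,b); return X,[round(float(np.linalg.norm((np.eye(3)-np.outer(v,v))@(X-c))),1) for c,v in L]
E
python3 - <<'E'
from h import *
np.set_printoptions(precision=1,suppress=True)
P={n:cams.grab_frame(n) for n in("side","top")}
for n,p in P.items():
    cv2.imwrite(f"pics/{n}0.png",p["color"][:,:,::-1]); print(n,p["xyz"],p["attitude"],p["fov_y"],p["k1"])
for l in["stand","brake_pivot","brake_knob","pin_knob","pin_tip","hold_hole","spindle_top","spool_mid","tray_in","full_spool","jar","punches"]:
    for n,p in P.items(): print(l,n,[(np.round(d["at"]).astype(int).tolist(),round(d["score"],2)) for d in landmark_of(p,l)[:4]])
print(state())
E
```

```text
pics
side [ 250.7 -872.8  749.2] [-2.2  0.3 -0.2] 51.73668895787682 0.0017796916793999457
top [ 406.2   -2.1 1312.8] [-2.1  2.2 -0.1] 44.64404684280425 0.01729417170066366
stand side [([313, 228], 0.59)]
stand top [([310, 213], 0.63)]
brake_pivot side [([297, 227], 0.88)]
brake_pivot top [([334, 237], 0.69), ([172, 231], 0.42)]
brake_knob side [([328, 191], 0.69)]
brake_knob top [([290, 186], 0.84), ([395, 149], 0.4)]
pin_knob side [([251, 204], 0.88), ([292, 200], 0.54)]
pin_knob top [([316, 280], 0.52), ([303, 232], 0.4)]
pin_tip side [([254, 239], 0.83), ([296, 226], 0.46), ([297, 225], 0.2)]
pin_tip top []
hold_hole side [([322, 229], 0.95)]
hold_hole top [([324, 207], 0.57)]
spindle_top side [([316, 194], 0.85), ([346, 173], 0.67)]
spindle_top top [([288, 201], 0.77)]
spool_mid side [([377, 210], 0.75), ([316, 198], 0.71), ([272, 163], 0.66), ([318, 194], 0.57)]
spool_mid top [([292, 204], 0.92)]
tray_in side [([334, 334], 0.91)]
tray_in top [([445, 234], 0.78), ([301, 233], 0.39)]
full_spool side [([403, 273], 0.86)]
full_spool top [([393, 151], 0.67)]
jar side [([348, 174], 0.75)]
jar top []
punches side [([272, 165], 0.56)]
punches top [([166, 230], 0.85)]
{'t': 1.3, 'qpos': array([ 1.2,  0.1,  1.4,  0. ,  1.6, -0. ]), 'qvel': array([ 0.,  0.,  0., -0.,  0., -0.]), 'tau': array([ -0. , -72.1, -62.3,   0.1,   0. ,   0. ]), 'eef_pos': array([237.7, 631.8, 218.7]), 'ee_rot': array([-2.6, -1.8, -0. ]), 'wrist_force': array([ 0.5,  0.2, -0.1]), 'torque': array([ 0. , -0. , -0.1]), 'width': 93.05371009302583}
```

View images.

```bash
python3 - <<'E'
import cv2
a=cv2.imread("pics/side0.png")[120:370,200:460]; b=cv2.imread("pics/top0.png")[100:320,110:510]
cv2.imwrite("pics/a.png",cv2.resize(a,None,fx=2.4,fy=2.4,interpolation=2));cv2.imwrite("pics/b.png",cv2.resize(b,None,fx=2,fy=2,interpolation=2))
E
```

```text
(no output)
```

View pics/a.png

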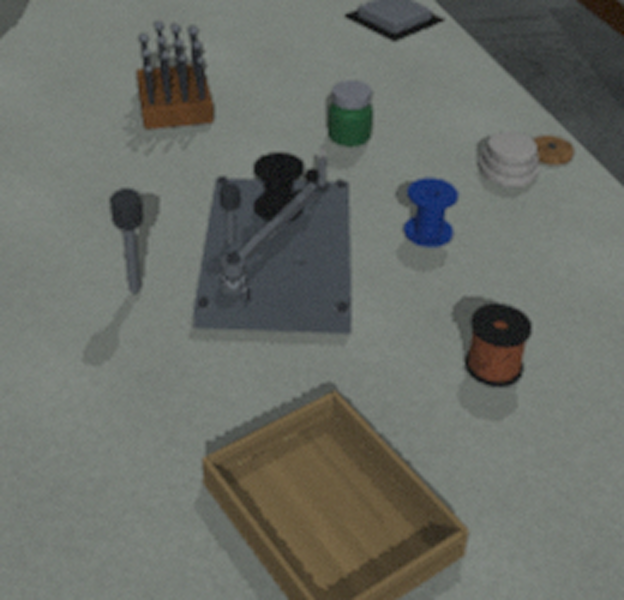

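View pics/b.png

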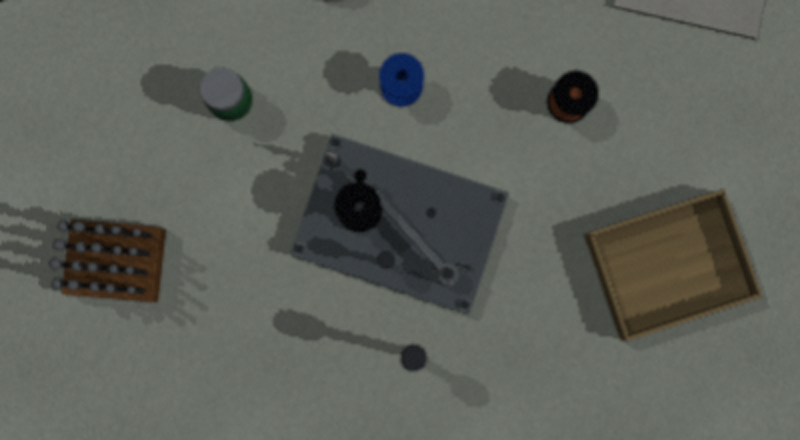

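```bash
cat > fit.py <<'E'
from h import *
import pickle
from scipy.optimize import least_squares
np.set_printoptions(precision=2,suppress=True)
P={n:cams.grab_frame(n) for n in("side","top")}
pickle.dump(P,open("p0.pkl","wb"))
k=(-45+168*np.cos(np.radians(60.2)),-80+168*np.sin(np.radians(60.2)))
S={"stand":(0,0,0),"brake_pivot":(-45,-80,52),"brake_knob":(*k,74),"pin_knob":(-55,0,87),"hold_hole":(26,-34,25),"spindle_top":(0,55,73),"spool_mid":(0,55,63)}
O=[]
for l,X in S.items():
    for n,p in P.items():
        for d in landmark_of(p,l)[:3]: O.append((l,n,X,np.array(d["at"],float),1.))
for X,uv in [((85,125,25),(331,136)),((85,-125,25),(508,193)),((-85,-125,0),(470,315)),((-85,125,25),(292,252))]:
    O.append(("c","top",X,np.array(uv)/2+[110,100],1))
for X,uv in [((85,125,25),(349,181)),((-85,125,25),(217,180)),((-85,-125,0),(193,328)),((85,-125,0),(351,332))]:
    O.append(("c","side",X,np.array(uv)/2.4+[200,120],1))
def W(q,X):
    c,s=np.cos(q[2]),np.sin(q[2]); return np.array([q[0]+c*X[0]-s*X[1],q[1]+s*X[0]+c*X[1],X[2]])
def res(q,o=None): return np.array([proj(P[n],W(q,X))[0]-uv for l,n,X,uv,w in (o or O)])
f=least_squares(lambda q:res(q).ravel(),[500,60,-.3],loss="cauchy",f_scale=1,x_scale=[10,10,.05])
q=f.x; print("stand",q,np.degrees(q[2]))
for o,r in zip(O,res(q)): print(o[0],o[1],o[2],r)
for n in P:
    o=[x for x in O if x[1]==n]
    print(n,least_squares(lambda q:res(q,o).ravel(),q,loss="cauchy",x_scale=[10,10,.05]).x)
for l in S: print(l,W(q,S[l]))
t=[landmark_of(P[n],"tray_in")[0]["at"] for n in P]; print("tray",tri(P["side"],t[0],P["top"],t[1]))
for n in P:
  for l,z in(("full_spool",0),("jar",0),("punches",0)): print(l,n,[atz(P[n],d["at"],z) for d in landmark_of(P[n],l)[:1]])
E
python3 fit.py
```

```text
stand [520.29  -8.03  -0.35] -20.013316196855868
stand side (0, 0, 0) [1.47 0.02]
stand top (0, 0, 0) [-0.13 -1.69]
brake_pivot side (-45, -80, 52) [1.83 3.95]
brake_pivot side (-45, -80, 52) [-19.57  35.95]
brake_pivot top (-45, -80, 52) [ 3.31 -0.87]
brake_knob side (np.float64(38.49162545262928), np.float64(65.78459616597999), 74) [-2.61 -0.29]
brake_knob top (np.float64(38.49162545262928), np.float64(65.78459616597999), 74) [-0.29  0.22]
pin_knob side (-55, 0, 87) [29.28  4.23]
pin_knob side (-55, 0, 87) [ 0.08 -1.67]
pin_knob top (-55, 0, 87) [ 18.82 -23.16]
pin_knob top (-55, 0, 87) [-0.08  0.74]
hold_hole top (26, -34, 25) [1.26 0.78]
spindle_top side (0, 55, 73) [-1.21 -1.99]
spindle_top top (0, 55, 73) [-0.1  -0.86]
spool_mid side (0, 55, 63) [2.36 2.57]
spool_mid side (0, 55, 63) [-61.34 -10.53]
spool_mid top (0, 55, 63) [0.75 0.75]
spool_mid top (0, 55, 63) [-43.45 -34.05]
c top (85, 125, 25) [ 0.33 -1.83]
c top (85, -125, 25) [ 0.5  -0.42]
c top (-85, -125, 0) [-1.29 -0.69]
c top (-85, 125, 25) [-1.35  0.24]
c side (85, 125, 25) [-0.23  0.11]
c side (-85, 125, 25) [-0.84 -1.33]
c side (-85, -125, 0) [-0.27 -0.23]
c side (85, -125, 0) [-0.76  0.68]
side [521.04  -8.73  -0.35]
top [519.59  -7.75  -0.35]
stand [520.29  -8.03   0.  ]
brake_pivot [450.63 -67.8   52.  ]
brake_knob [578.97  40.61  74.  ]
pin_knob [468.61  10.8   87.  ]
hold_hole [533.08 -48.87  25.  ]
spindle_top [539.11  43.65  73.  ]
spool_mid [539.11  43.65  63.  ]
tray (array([ 459.58, -362.14,    4.26]), [0.9, 0.9])
full_spool side [array([463.86,  12.79,   0.  ])]
jar side [array([698.01, 223.38,   0.  ])]
punches side [array([473.3 , 365.73,   0.  ])]
full_spool top [array([ 676.68, -239.49,    0.  ])]
jar top [array([693.13, 217.47,   0.  ])]
punches top [array([481.  , 375.43,   0.  ])]
```

```bash
cat > go.py <<'E'
import sys
from h import *
s=state(); M=R.from_rotvec(s["ee_rot"]).as_matrix(); p=s["eef_pos"]
print("t%.2f"%s["t"],"p",np.round(p,1),"yaw %.1f"%np.degrees(np.arctan2(M[1,0],M[0,0])),"tilt %.2f"%np.degrees(np.arccos(-M[2,2])),"w %.1f"%s["width"],"F",np.round(s["wrist_force"],1),"q6 %.2f"%s["qpos"][5])
if len(sys.argv)>3:
    T=np.array(list(map(float,sys.argv[1:4]))); print("units",np.round(M.T@(T-p)/25,2))
E
python3 -m crank '[{"grip":45,"slide":[0,0,0],"spin":-0.965},{"grip":45,"slide":[0,0,0],"spin":-0.965},{"grip":45,"slide":[0,0,0],"spin":-0.965},{"grip":45,"slide":[0,0,0],"spin":-0.965},{"grip":45,"slide":[0,0,0],"spin":-0.965}]' 40; python3 go.py 468.6 10.8 130
```

```text
t: 3.0
eef_pos: [237.7, 631.8, 218.6]
ee_rot: [1.84, 2.546, -0.0]
wrist_force: [-0.6, -0.1, -0.2]
width: 57.5
t3.00 p [237.7 631.8 218.6] yaw 108.3 tilt 0.00 w 57.5 F [-0.6 -0.1 -0.2] q6 -0.72
units [-26.48   0.97   3.55]
```

```bash
python3 -m crank '[{"grip":45,"slide":[-1,0,0],"spin":0},{"grip":45,"slide":[-1,0,0],"spin":0},{"grip":45,"slide":[-1,0,0],"spin":0},{"grip":45,"slide":[-1,0,0],"spin":0},{"grip":45,"slide":[-1,0,0],"spin":0},{"grip":45,"slide":[-1,0,0],"spin":0},{"grip":45,"slide":[-1,0,0],"spin":0},{"grip":45,"slide":[-1,0,0],"spin":0},{"grip":45,"slide":[-1,0,0],"spin":0},{"grip":45,"slide":[-1,0,0],"spin":0}]'; python3 go.py 468.6 10.8 130
```

```text
t: 4.0
eef_pos: [315.0, 393.0, 218.7]
ee_rot: [1.847, 2.541, 0.0]
wrist_force: [0.1, -0.4, 0.5]
width: 45.0
t4.00 p [315.  393.  218.7] yaw 108.0 tilt 0.01 w 45.0 F [ 0.1 -0.4  0.5] q6 -1.04
units [-16.44   1.12   3.55]
```

```bash
python3 -m crank '[{"grip":45,"slide":[-1,0,0],"spin":0},{"grip":45,"slide":[-1,0,0],"spin":0},{"grip":45,"slide":[-1,0,0],"spin":0},{"grip":45,"slide":[-1,0,0],"spin":0},{"grip":45,"slide":[-1,0,0],"spin":0},{"grip":45,"slide":[-1,0,0],"spin":0},{"grip":45,"slide":[-1,0,0],"spin":0},{"grip":45,"slide":[-1,0,0],"spin":0},{"grip":45,"slide":[-1,0,0],"spin":0},{"grip":45,"slide":[-1,0,0],"spin":0}]'; python3 go.py 468.6 10.8 130
```

```text
t: 5.0
eef_pos: [392.2, 155.2, 218.8]
ee_rot: [1.847, 2.541, 0.001]
wrist_force: [-0.3, -0.5, 0.3]
width: 45.0
t5.00 p [392.2 155.2 218.8] yaw 108.0 tilt 0.03 w 45.0 F [-0.3 -0.5  0.3] q6 -1.57
units [-6.44  1.12  3.55]
```

```bash
python3 -m crank '[{"grip":45,"slide":[-1,0.2,0],"spin":0},{"grip":45,"slide":[-1,0.2,0],"spin":0},{"grip":45,"slide":[-1,0.2,0],"spin":0},{"grip":45,"slide":[-1,0.2,0],"spin":0},{"grip":45,"slide":[-1,0.2,0.5],"spin":0},{"grip":45,"slide":[-1,0.1,1],"spin":0},{"grip":45,"slide":[-0.42,0,1],"spin":0},{"grip":45,"slide":[0,0,0.5],"spin":0},{"grip":45,"slide":[0,0,0],"spin":0}]'; python3 go.py 468.6 10.8 70
python3 - <<'E'
from h import *
P={n:cams.grab_frame(n) for n in("side","top")}
for n,p in P.items(): print(n,[(np.round(d["at"],1),round(d["score"],2)) for d in landmark_of(p,"pin_knob")[:4]], proj(p,state()["eef_pos"]), proj(p,[468.6,10.8,87]))
a=P["side"]["color"][150:260,220:380,::-1]; b=P["top"]["color"][150:270,240:400,::-1]
cv2.imwrite("pics/c.png",np.vstack([cv2.resize(x,None,fx=3,fy=2.5*1.0,interpolation=2) if 0 else cv2.resize(x,None,fx=2.5,fy=2.5,interpolation=2) for x in(a,b)]))
E
```

```text
t: 5.9
eef_pos: [467.0, 12.3, 142.3]
ee_rot: [-1.846, -2.539, 0.002]
wrist_force: [-0.2, 1.2, 0.3]
width: 44.9
t5.90 p [467.   12.3 142.3] yaw 108.0 tilt 0.14 w 44.9 F [-0.2  1.2  0.3] q6 -1.91
units [-0.08  0.05  2.89]
side [(array([273.7, 207.5]), 0.85), (array([294.6, 197.5]), 0.52), (array([327.5, 190.1]), 0.28), (array([334.5, 330.5]), 0.16)] [[294.28838203 183.53149355]] [[295.1729232  201.63338963]]
top [(array([277.9, 252.1]), 0.62)] [[301.77313766 228.51231587]] [[302.81776057 229.54003096]]
```

View pics/c.png

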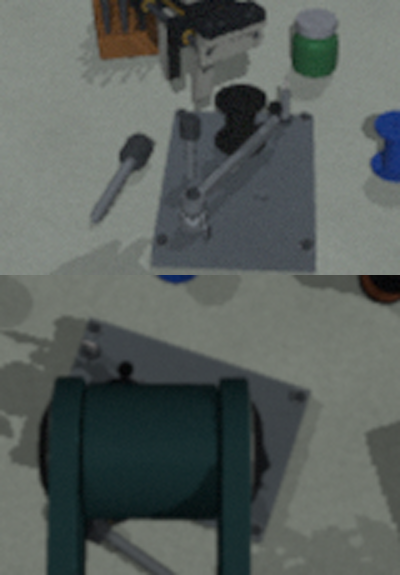

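```bash
python3 -m crank '[{"grip":45,"slide":[-0.08,0.05,0.6],"spin":0},{"grip":45,"slide":[0,0,0.8],"spin":0},{"grip":45,"slide":[0,0,0.8],"spin":0},{"grip":45,"slide":[0,0,0.6],"spin":0},{"grip":45,"slide":[0,0,0.1],"spin":0},{"grip":15,"slide":[0,0,0],"spin":0},{"grip":15,"slide":[0,0,0],"spin":0},{"grip":15,"slide":[0,0,0],"spin":0},{"grip":15,"slide":[0,0,0],"spin":0}]' 60; python3 go.py 468.6 10.8 100
```

```text
t: 7.0
eef_pos: [469.9, 10.6, 71.8]
ee_rot: [1.846, 2.541, 0.001]
wrist_force: [-0.6, 0.1, 2.9]
width: 21.0
t7.00 p [469.9  10.6  71.8] yaw 108.0 tilt 0.05 w 21.0 F [-0.6  0.1  2.9] q6 -1.92
units [ 0.02 -0.04 -1.13]
```

```bash
python3 -m crank '[{"grip":15,"slide":[0,0,-0.5],"spin":0},{"grip":15,"slide":[0,0,-0.64],"spin":0},{"grip":15,"slide":[0,0,0],"spin":0},{"grip":15,"slide":[0,0,0],"spin":0}]'; python3 go.py 490.8 -11.7 99.8; python3 go.py 534.4 -49 99.8
python3 - <<'E'
from h import *
P={n:cams.grab_frame(n) for n in("side",)}
for n,p in P.items(): 
    for l in("pin_knob","pin_tip"): print(l,[(np.round(d["at"],1),round(d["score"],2)) for d in landmark_of(p,l)[:3]])
    print(proj(p,[[468.6,10.8,115],[468.6,10.8,33]]))
E
```

```text
t: 7.4
eef_pos: [469.9, 10.5, 100.4]
ee_rot: [1.846, 2.54, 0.001]
wrist_force: [0.3, -0.0, -1.5]
width: 20.7
t7.40 p [469.9  10.5 100.4] yaw 108.0 tilt 0.08 w 20.7 F [ 0.3 -0.  -1.5] q6 -1.92
units [-1.1   0.52  0.03]
t7.40 p [469.9  10.5 100.4] yaw 108.0 tilt 0.08 w 20.7 F [ 0.3 -0.  -1.5] q6 -1.92
units [-3.06  1.72  0.03]
pin_knob [(array([276.4, 209.7]), 0.53), (array([294.2, 190.1]), 0.42)]
pin_tip [(array([257.1, 236.3]), 0.85), (array([294.8, 217. ]), 0.46)]
[[294.92899134 193.20691723]
 [295.62380728 217.21159397]]
```

```bash
python3 -m crank '[{"grip":15,"slide":[-0.4,0.2,0],"spin":0},{"grip":15,"slide":[-0.4,0.2,0],"spin":0},{"grip":15,"slide":[-0.3,0.12,0],"spin":0},{"grip":15,"slide":[-0.3,0.2,0],"spin":0},{"grip":15,"slide":[-0.3,0.2,0],"spin":0},{"grip":15,"slide":[-0.3,0.2,0],"spin":0}]'; python3 go.py 534.4 -49 99.8
```

```text
t: 8.15
eef_pos: [511.7, -28.7, 99.2]
ee_rot: [-1.846, -2.54, 0.001]
wrist_force: [-4.5, 3.2, -1.0]
width: 21.0
t8.15 p [511.7 -28.7  99.2] yaw 108.0 tilt 0.11 w 21.0 F [-4.5  3.2 -1. ] q6 -1.99
units [-1.05  0.61 -0.03]
```

```bash
python3 -m crank '[{"grip":15,"slide":[-0.3,0.2,0],"spin":0},{"grip":15,"slide":[-0.3,0.2,0],"spin":0},{"grip":15,"slide":[-0.3,0.15,0],"spin":0},{"grip":15,"slide":[-0.16,0.05,0],"spin":0},{"grip":15,"slide":[0,0,0],"spin":0},{"grip":15,"slide":[0,0,0],"spin":0}]'; python3 go.py 534.4 -49 99.8
python3 - <<'E'
from h import *
P={n:cams.grab_frame(n) for n in("side","top")}
for n,p in P.items(): 
    for l in("pin_knob","pin_tip","hold_hole","brake_knob"): print(n,l,[(np.round(d["at"],1),round(d["score"],2)) for d in landmark_of(p,l)[:3]])
    print(proj(p,[[533.1,-48.9,115],[533.1,-48.9,33],[533.1,-48.9,25]]))
a=P["side"]["color"][150:260,230:390,::-1]
cv2.imwrite("pics/d.png",cv2.resize(a,None,fx=4.5,fy=4.5,interpolation=2))
E
```

```text
t: 8.75
eef_pos: [534.1, -48.7, 99.2]
ee_rot: [-1.846, -2.54, -0.0]
wrist_force: [-2.5, 3.8, -1.8]
width: 20.8
t8.75 p [534.1 -48.7  99.2] yaw 108.0 tilt 0.09 w 20.8 F [-2.5  3.8 -1.8] q6 -2.02
units [-0.01  0.01 -0.02]
side pin_knob [(array([343.8, 174.4]), 0.66), (array([274.7, 209. ]), 0.62), (array([325.5, 202.3]), 0.54)]
side pin_tip [(array([258.3, 236.4]), 0.53), (array([323.9, 224.1]), 0.4)]
side hold_hole [(array([323.5, 227.9]), 0.7)]
side brake_knob [(array([356.2, 207.7]), 0.94)]
[[324.67819276 201.68124076]
 [324.12663416 225.98169712]
 [324.0753308  228.2422788 ]]
top pin_knob [(array([278.2, 248.8]), 0.68)]
top pin_tip []
top hold_hole [(array([324.1, 206.2]), 0.73), (array([227.6, 152.6]), 0.64)]
top brake_knob [(array([332.4, 238.4]), 0.44)]
[[326.30578081 202.37761816]
 [325.1750274  205.67397314]
 [325.07234048 205.97332802]]
```

View pics/d.png

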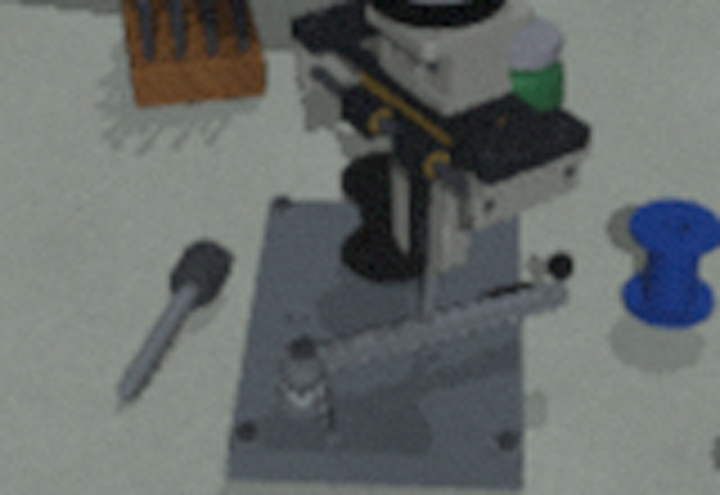

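```bash
python3 -m crank '[{"grip":15,"slide":[0,0,0.15],"spin":0},{"grip":15,"slide":[0,0,0.15],"spin":0},{"grip":15,"slide":[0,0,0.15],"spin":0},{"grip":15,"slide":[0,0,0],"spin":0}]'; python3 go.py 534.4 -49 71.8
```

```text
t: 9.65
eef_pos: [534.5, -48.6, 88.2]
ee_rot: [-1.847, -2.541, -0.002]
wrist_force: [0.4, 5.5, -1.9]
width: 20.9
t9.65 p [534.5 -48.6  88.2] yaw 108.0 tilt 0.06 w 20.9 F [ 0.4  5.5 -1.9] q6 -2.02
units [-0.01 -0.01  0.66]
```

```bash
python3 -m crank '[{"grip":15,"slide":[0,0,0.15],"spin":0},{"grip":15,"slide":[0,0,0.15],"spin":0},{"grip":15,"slide":[0,0,0.15],"spin":0},{"grip":15,"slide":[0,0,0],"spin":0}]'; python3 go.py 534.4 -49 71.8
```

```text
t: 10.05
eef_pos: [534.5, -48.6, 76.9]
ee_rot: [-1.847, -2.541, -0.002]
wrist_force: [0.9, 4.9, -2.4]
width: 20.6
t10.05 p [534.5 -48.6  76.9] yaw 108.0 tilt 0.06 w 20.6 F [ 0.9  4.9 -2.4] q6 -2.02
units [-0.01 -0.01  0.21]
```

```bash
python3 -m crank '[{"grip":15,"slide":[0,0,0.1],"spin":0},{"grip":15,"slide":[0,0,0.1],"spin":0},{"grip":15,"slide":[0,0,0.04],"spin":0},{"grip":15,"slide":[0,0,0],"spin":0}]'; python3 go.py 534.4 -49 71.8
```

```text
t: 10.45
eef_pos: [534.8, -48.7, 71.7]
ee_rot: [1.846, 2.541, 0.002]
wrist_force: [-1.5, 5.3, 4.3]
width: 20.9
t10.45 p [534.8 -48.7  71.7] yaw 108.0 tilt 0.09 w 20.9 F [-1.5  5.3  4.3] q6 -2.02
units [-0.01 -0.02 -0.  ]
```

Vertical force has risen just at the seated height; I press a little more to confirm the bottom.

```bash
python3 -m crank '[{"grip":15,"slide":[0,0,0.06],"spin":0},{"grip":15,"slide":[0,0,0],"spin":0}]'; python3 -m crank '[{"grip":45,"slide":[0,0,0],"spin":0},{"grip":45,"slide":[0,0,0],"spin":0},{"grip":45,"slide":[0,0,0],"spin":0}]'; python3 go.py 534.4 -49 125
```

```text
t: 10.65
eef_pos: [535.3, -48.7, 71.3]
ee_rot: [1.846, 2.54, 0.004]
wrist_force: [-3.6, 5.7, 14.3]
width: 20.9
t: 10.95
eef_pos: [534.3, -49.1, 69.6]
ee_rot: [1.847, 2.541, -0.0]
wrist_force: [0.3, 1.4, -1.0]
width: 40.5
t10.95 p [534.3 -49.1  69.6] yaw 108.0 tilt 0.02 w 40.5 F [ 0.3  1.4 -1. ] q6 -2.02
units [ 0.    0.01 -2.22]
```

```bash
python3 -m crank '[{"grip":45,"slide":[0,0,-0.5],"spin":0},{"grip":45,"slide":[0,0,-0.8],"spin":0},{"grip":85,"slide":[0,0,-1],"spin":0},{"grip":85,"slide":[0.5,0.2,-0.9],"spin":0},{"grip":85,"slide":[1,0.4,0],"spin":0},{"grip":85,"slide":[1,0.4,0],"spin":0},{"grip":85,"slide":[0.95,0.32,0],"spin":0},{"grip":85,"slide":[0,0,0],"spin":0}]'; python3 go.py 539.3 43.7 72
python3 - <<'E'
from h import *
P={n:cams.grab_frame(n) for n in("side","top")}
for n,p in P.items(): 
    for l in("pin_knob","pin_tip","spool_mid","spindle_top","brake_knob"): print(n,l,[(np.round(d["at"],1),round(d["score"],2)) for d in landmark_of(p,l)[:3]])
    print(proj(p,[[533.1,-48.9,87],[539.1,43.7,63],[539.1,43.7,93]]))
a=P["side"]["color"][150:260,230:390,::-1]
cv2.imwrite("pics/e.png",cv2.resize(a,None,fx=4.5,fy=4.5,interpolation=2))
E
```

```text
t: 11.75
eef_pos: [538.9, 45.2, 150.5]
ee_rot: [1.844, 2.543, 0.001]
wrist_force: [-0.6, -0.1, 0.5]
width: 84.2
t11.75 p [538.9  45.2 150.5] yaw 108.1 tilt 0.04 w 84.2 F [-0.6 -0.1  0.5] q6 -1.85
units [-0.06 -0.01  3.14]
side pin_knob [(array([320.1, 205.4]), 0.64), (array([272. , 210.5]), 0.5), (array([310.6, 225.6]), 0.41)]
side pin_tip [(array([255.1, 236.9]), 0.57), (array([321.7, 234.5]), 0.5)]
side spool_mid [(array([380.9, 211.3]), 0.91)]
side spindle_top [(array([315.6, 194.6]), 0.93), (array([296.7, 229.2]), 0.62)]
side brake_knob [(array([352.4, 204.9]), 0.85)]
[[324.48441531 210.21804627]
 [316.25456869 197.76059199]
 [316.32296289 189.10353926]]
top pin_knob [(array([278.3, 249.5]), 0.35)]
top pin_tip []
top spool_mid [(array([442.3, 231.7]), 0.73), (array([312.8, 137.5]), 0.66), (array([291.9, 202.7]), 0.39)]
top spindle_top [(array([443.5, 231.1]), 0.66)]
top brake_knob [(array([334.1, 237.4]), 0.45)]
[[325.90284398 203.55224525]
 [289.63038975 202.95236992]
 [289.17201359 201.70141818]]
```

View pics/e.png

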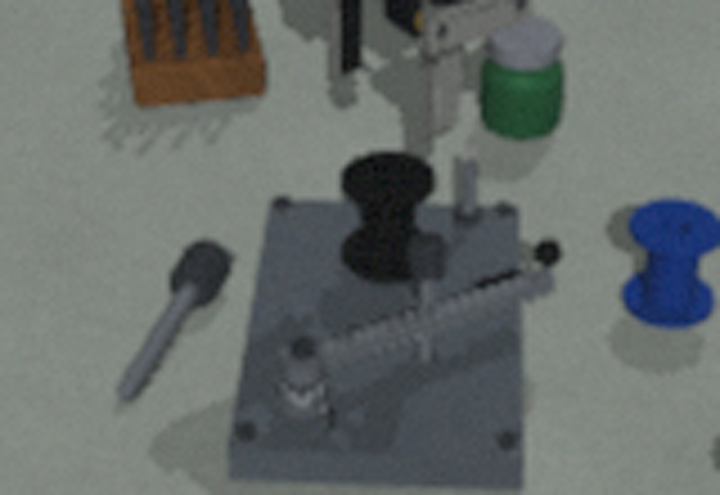

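```bash
python3 - <<'E'
from h import *
p=cams.grab_frame("side"); q=(520.3,-8.0,-.349)
def W(x,y,z): c,s=np.cos(q[2]),np.sin(q[2]); return [q[0]+c*x-s*y,q[1]+s*x+c*y,z]
for j in(.5,.55,.6,.65):
    a=np.radians(60.2)-j; print(j,proj(p,W(-45+168*np.cos(a),-80+168*np.sin(a),74)))
n=np.array([-np.sin(np.radians(26)),np.cos(np.radians(26))])
for d in(0,5,8):
  for dz in(0,6,12):
    print("lean",d,"dz",dz,proj(p,[W(26+n[0]*d,-34+n[1]*d,z+dz) for z in(87,)]))
g=p["color"][195:240,322:329].mean(axis=(1,2)); print(np.round(g).astype(int))
E
```

```text
0.5 [[351.16799742 205.65407152]]
0.55 [[352.76816917 207.29219402]]
0.6 [[354.25161559 208.98805668]]
0.65 [[355.61321239 210.73899582]]
lean 0 dz 0 [[324.47966969 210.20478991]]
lean 0 dz 6 [[324.52068612 208.39705532]]
lean 0 dz 12 [[324.56196756 206.57767073]]
lean 5 dz 0 [[323.71089907 209.15459646]]
lean 5 dz 6 [[323.74931501 207.34966662]]
lean 5 dz 12 [[323.78797831 205.53314444]]
lean 8 dz 0 [[323.25214108 208.52790153]]
lean 8 dz 6 [[323.28901321 206.72465623]]
lean 8 dz 12 [[323.32612225 204.90985301]]
[88 78 78 78 78 75 62 50 46 49 50 50 49 50 50 49 53 69 79 79 79 79 81 83
 85 87 88 89 87 88 86 81 81 78 76 73 68 68 68 71 74 79 78 79 78]
```

```bash
python3 - <<'E'
from h import *
import pickle
p0=pickle.load(open("p0.pkl","rb"))["side"]; p=cams.grab_frame("side")
def m(im,c0,c1,r0,r1):
    g=im[r0:r1,c0:c1].astype(float).mean(2); b=(g<62); 
    n,l,s,c=cv2.connectedComponentsWithStats(b.astype(np.uint8)); print(s[1:],c[1:])
    print(np.round(g).astype(int))
print("park");m(p0["color"],286,304,190,216)
print("hold");m(p["color"],316,336,195,236)
def cyl(x,y,dz): 
    a=np.linspace(0,6.28,40); X=np.array([[x+11*np.cos(t),y+11*np.sin(t),z+dz] for z in(75,99) for t in a]); u=proj(p,X); return u.min(0),u.max(0)
print(cyl(468.6,10.8,0)); print(cyl(533.1,-48.9,0)); print(cyl(532,-37,0)); print(cyl(533.1,-48.9,10))
E
```

```text
park
[[ 5  4 10 14 98]] [[ 8.94897959 10.97959184]]
[[122 123 121 120 122 123 122 124 127 122 120 120 123 124 123 125 124 124]
 [122 121 121 118 123 122 124 121 124 125 124 124 122 125 122 122 125 124]
 [120 125 123 123 120 121 123 120 122 122 125 125 122 125 124 124 123 125]
 [122 123 123 120 113  99  93  91 108 119 122 124 122 124 125 124 123 125]
 [119 117 120 112  94  57  46  48  76 100 100 101 101 100 104 100 104 108]
 [118 123 116 107  76  52  50  47  59  70  77  78  75  77  77  77  76  82]
 [119 121 121 101  73  66  52  48  53  61  64  65  69  74  75  76  73  78]
 [123 123 121  99  73  72  55  49  49  48  50  48  59  71  75  78  77  78]
 [121 122 120  96  75  67  54  45  47  50  50  50  50  61  75  73  76  74]
 [120 121 112  90  75  64  42  49  44  43  46  48  45  51  68  77  77  74]
 [124 121 107  84  74  56  43  49  51  46  50  48  42  44  62  73  76  76]
 [119 123 106  79  74  57  36  45  50  45  44  45  36  43  67  73  74  75]
 [120 122 104  76  78  62  42  44  48  46  44  48  37  42  63  77  78  80]
 [120 119  99  76  76  59  38  42  40  45  44  44  42  43  58  76  80  75
[... 4245 characters left out ...]
  69  66  69  67  66  70  70  70  70  69  68  69
   68  74]
 [ 75  67  69  67  68  70  68  68  70  69  65  69  65  70  67  72  75  75
   76  79]
 [ 70  69  72  68  68  65  63  65  70  67  68  70  69  69  78  76  81  79
   77  80]
 [ 64  69  68  70  69  66  66  65  66  66  71  75  73  77  77  79  81  82
   79  80]
 [ 66  68  69  70  73  66  65  72  75  74  79  82  81  79  81  81  76  78
   82  82]]
(array([291.00280882, 195.70823344]), array([299.2818902 , 207.57254362]))
(array([320.28867536, 204.11143407]), array([328.74416917, 216.33957859]))
(array([318.555725  , 201.65398815]), array([326.92033054, 213.7739351 ]))
(array([320.33442661, 201.06466184]), array([328.83617351, 213.34773509]))
```

```bash
python3 - <<'E'
from h import *
p=cams.grab_frame("side"); print(atz(p,(324.8,206.6),86))
E
python3 go.py 536 -40 104
```

```text
[539.33498823 -32.64568613  86.        ]
t12.50 p [538.8  43.2 149.6] yaw 108.0 tilt 0.00 w 84.7 F [0.1 0.5 1.2] q6 -1.85
units [-3.13 -1.14  1.83]
```

```bash
python3 -m crank '[{"grip":0,"slide":[-0.8,-0.27,0],"spin":0},{"grip":0,"slide":[-0.8,-0.27,0],"spin":0},{"grip":0,"slide":[-0.8,-0.27,0],"spin":0},{"grip":0,"slide":[-0.67,-0.24,0],"spin":0},{"grip":0,"slide":[0,0,0],"spin":0},{"grip":0,"slide":[0,0,0.6],"spin":0},{"grip":0,"slide":[0,0,0.6],"spin":0},{"grip":0,"slide":[0,0,0.2],"spin":0},{"grip":0,"slide":[0,0,0],"spin":0}]'; python3 go.py 537.5 -38 104
```

```text
t: 13.4
eef_pos: [536.9, -37.2, 113.0]
ee_rot: [-1.845, -2.54, 0.002]
wrist_force: [0.1, 0.2, -0.1]
width: 17.6
t13.40 p [536.9 -37.2 113. ] yaw 108.0 tilt 0.14 w 17.6 F [ 0.1  0.2 -0.1] q6 -2.00
units [-0.04  0.01  0.36]
```

```bash
for i in 1; do python3 -m crank '[{"grip":0,"slide":[0,0,0.1],"spin":0},{"grip":0,"slide":[0,0,0.1],"spin":0},{"grip":0,"slide":[0,0,0.1],"spin":0}]'; done;  python3 -m crank '[{"grip":0,"slide":[0,0,0.1],"spin":0},{"grip":0,"slide":[0,0,0],"spin":0}]'; python3 -m crank '[{"grip":0,"slide":[0,0,0.06],"spin":0},{"grip":0,"slide":[0,0,0],"spin":0}]' ; python3 -m crank '[{"grip":0,"slide":[0,0,0.06],"spin":0},{"grip":0,"slide":[0,0,0],"spin":0}]'
```

```text
t: 13.7
eef_pos: [537.8, -37.8, 107.3]
ee_rot: [1.846, 2.541, 0.0]
wrist_force: [-0.4, 0.8, -0.8]
width: 0.4
t: 13.9
eef_pos: [537.4, -37.8, 104.3]
ee_rot: [-1.847, -2.541, 0.0]
wrist_force: [0.4, -0.0, 0.9]
width: 0.8
t: 14.1
eef_pos: [537.5, -37.9, 103.0]
ee_rot: [-1.847, -2.541, 0.0]
wrist_force: [1.1, -0.1, -0.3]
width: 0.8
t: 14.3
eef_pos: [537.5, -37.9, 101.5]
ee_rot: [-1.847, -2.541, 0.0]
wrist_force: [0.1, 0.2, 1.0]
width: 0.4
```

```bash
python3 -m crank '[{"grip":0,"slide":[0,0,0.06],"spin":0},{"grip":0,"slide":[0,0,0],"spin":0}]'; python3 -m crank '[{"grip":0,"slide":[0,0,0.04],"spin":0},{"grip":0,"slide":[0,0,0],"spin":0}]' ; python3 -m crank '[{"grip":0,"slide":[0,0,0.04],"spin":0},{"grip":0,"slide":[0,0,0],"spin":0}]'
```

```text
t: 14.5
eef_pos: [537.5, -37.8, 100.0]
ee_rot: [-1.847, -2.541, 0.0]
wrist_force: [0.0, -0.3, 0.4]
width: 0.6
t: 14.7
eef_pos: [537.6, -37.8, 99.1]
ee_rot: [-1.847, -2.541, -0.0]
wrist_force: [0.3, -0.4, 1.3]
width: 0.8
t: 14.9
eef_pos: [537.9, -37.8, 98.7]
ee_rot: [1.846, 2.541, 0.001]
wrist_force: [-0.4, 0.5, 5.3]
width: 0.6
```

```bash
python3 -m crank '[{"grip":0,"slide":[0,0,0.04],"spin":0},{"grip":0,"slide":[0,0,0],"spin":0}]' ; python3 -m crank '[{"grip":0,"slide":[0,0,0.04],"spin":0},{"grip":0,"slide":[0,0,0],"spin":0}]'
```

```text
t: 15.1
eef_pos: [538.3, -37.8, 98.3]
ee_rot: [1.846, 2.54, 0.002]
wrist_force: [-0.2, 1.0, 10.2]
width: 0.3
t: 15.3
eef_pos: [538.7, -37.7, 98.1]
ee_rot: [1.845, 2.539, 0.003]
wrist_force: [-0.3, 2.3, 14.4]
width: 0.6
```

```bash
python3 -m crank '[{"grip":0,"slide":[0,0,-0.6],"spin":0},{"grip":72,"slide":[0,0,-0.8],"spin":0},{"grip":72,"slide":[0.3,0.1,-0.8],"spin":0},{"grip":72,"slide":[0.9,0.33,0],"spin":0},{"grip":72,"slide":[0.9,0.33,0],"spin":0},{"grip":72,"slide":[0.9,0.3,0],"spin":0},{"grip":72,"slide":[0,0,0],"spin":0},{"grip":72,"slide":[0,0,0],"spin":0}]'; python3 go.py 538.7 43.7 72
```

```text
t: 16.1
eef_pos: [539.6, 41.7, 151.5]
ee_rot: [1.845, 2.542, -0.0]
wrist_force: [-0.3, 0.6, -0.1]
width: 51.8
t16.10 p [539.6  41.7 151.5] yaw 108.0 tilt 0.02 w 51.8 F [-0.3  0.6 -0.1] q6 -1.86
units [ 0.09 -0.01  3.18]
```

```bash
python3 -m crank '[{"grip":72,"slide":[0.09,-0.01,0.4],"spin":0},{"grip":72,"slide":[0,0,0.6],"spin":0},{"grip":72,"slide":[0,0,0.6],"spin":0},{"grip":72,"slide":[0,0,0.3],"spin":0},{"grip":72,"slide":[0,0,0],"spin":0}]'; python3 go.py 538.7 43.7 72
python3 - <<'E'
from h import *
p=cams.grab_frame("side")
cv2.imwrite("pics/f.png",cv2.resize(p["color"][150:240,270:390,::-1],None,fx=5,fy=5,interpolation=2))
E
```

```text
t: 16.6
eef_pos: [538.0, 43.5, 101.8]
ee_rot: [-1.846, -2.539, 0.003]
wrist_force: [-0.4, 0.1, 0.6]
width: 71.9
t16.60 p [538.   43.5 101.8] yaw 108.0 tilt 0.15 w 71.9 F [-0.4  0.1  0.6] q6 -1.85
units [-0.    0.03  1.19]
```

View pics/f.png

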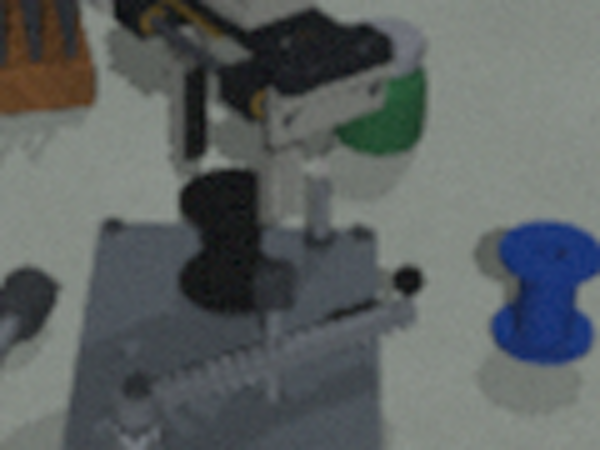

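```bash
python3 -m crank '[{"grip":72,"slide":[0,0.03,0.4],"spin":0},{"grip":72,"slide":[0,0,0.4],"spin":0},{"grip":72,"slide":[0,0,0.37],"spin":0},{"grip":72,"slide":[0,0,0],"spin":0}]'; python3 -m crank '[{"grip":50,"slide":[0,0,0],"spin":0},{"grip":50,"slide":[0,0,0],"spin":0},{"grip":50,"slide":[0,0,0],"spin":0},{"grip":50,"slide":[0,0,0],"spin":0}]' 15; python3 go.py
```

```text
t: 17.05
eef_pos: [538.7, 44.0, 72.6]
ee_rot: [-1.846, -2.54, 0.002]
wrist_force: [-0.4, 0.5, 0.1]
width: 72.1
t: 17.45
eef_pos: [539.6, 44.0, 74.8]
ee_rot: [1.847, 2.541, 0.001]
wrist_force: [-0.3, 0.5, -0.1]
width: 57.9
t17.45 p [539.6  44.   74.8] yaw 108.0 tilt 0.03 w 57.9 F [-0.3  0.5 -0.1] q6 -1.85
```

```bash
python3 -m crank '[{"grip":50,"slide":[0,0,-0.3],"spin":0},{"grip":50,"slide":[0,0,-0.5],"spin":0},{"grip":50,"slide":[0,0,-0.6],"spin":0},{"grip":50,"slide":[0,0,-0.6],"spin":0},{"grip":50,"slide":[0,0,0],"spin":0}]'; python3 go.py 459.6 -362 185
python3 - <<'E'
from h import *
p=cams.grab_frame("side")
for l in("spool_mid","spindle_top","pin_knob","brake_knob"): print(l,[(np.round(d["at"],1),round(d["score"],2)) for d in landmark_of(p,l)[:3]])
print(proj(p,[[538.8,43.8,113],[538.8,43.8,63]]))
cv2.imwrite("pics/g.png",cv2.resize(p["color"][150:240,270:390,::-1],None,fx=5,fy=5,interpolation=2))
E
```

```text
t: 17.95
eef_pos: [540.5, 44.0, 127.6]
ee_rot: [1.845, 2.539, 0.004]
wrist_force: [0.5, 0.2, -0.8]
width: 58.4
t17.95 p [540.5  44.  127.6] yaw 108.0 tilt 0.23 w 58.4 F [ 0.5  0.2 -0.8] q6 -1.85
units [-14.45  -8.08  -2.31]
spool_mid [(array([319.3, 182. ]), 0.91), (array([379.7, 206.9]), 0.65)]
spindle_top [(array([318.2, 196.6]), 0.64)]
pin_knob [(array([276.9, 209. ]), 0.78), (array([321.1, 205. ]), 0.6)]
brake_knob [(array([350.4, 207.2]), 0.69), (array([344.8, 178.2]), 0.62)]
[[316.25646904 183.1839661 ]
 [316.14412154 197.75863948]]
```

View pics/g.png

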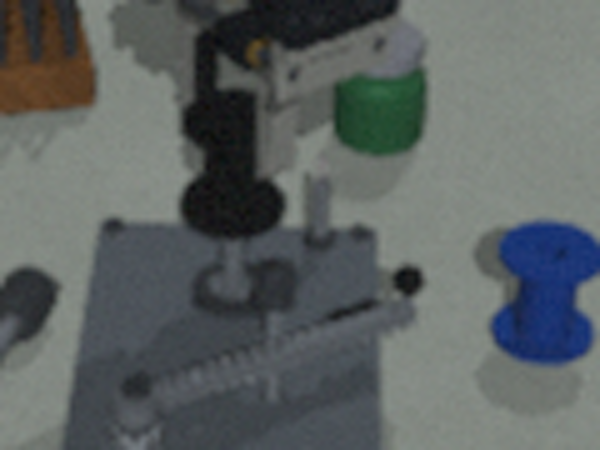

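```bash
python3 -m crank '[{"grip":50,"slide":[0,0,-0.8],"spin":0},{"grip":50,"slide":[0,0,-0.9],"spin":0},{"grip":50,"slide":[-0.3,-0.17,-0.6],"spin":0},{"grip":50,"slide":[-0.7,-0.39,0],"spin":0},{"grip":50,"slide":[-0.8,-0.45,0],"spin":0},{"grip":50,"slide":[-0.8,-0.45,0],"spin":0},{"grip":50,"slide":[-0.8,-0.45,0],"spin":0},{"grip":50,"slide":[-0.8,-0.45,0],"spin":0},{"grip":50,"slide":[-0.8,-0.45,0],"spin":0},{"grip":50,"slide":[-0.8,-0.45,0],"spin":0}]'; python3 go.py 459.6 -362 185
```

```text
t: 19.2
eef_pos: [506.0, -120.4, 181.5]
ee_rot: [-1.847, -2.541, 0.0]
wrist_force: [0.3, 0.5, -0.7]
width: 58.2
t19.20 p [ 506.  -120.4  181.5] yaw 108.0 tilt 0.03 w 58.2 F [ 0.3  0.5 -0.7] q6 -2.17
units [-8.62 -4.75 -0.14]
```

```bash
python3 -m crank '[{"grip":50,"slide":[-0.8,-0.45,0],"spin":0},{"grip":50,"slide":[-0.8,-0.45,0],"spin":0},{"grip":50,"slide":[-0.8,-0.45,0],"spin":0},{"grip":50,"slide":[-0.8,-0.45,0],"spin":0},{"grip":50,"slide":[-0.8,-0.45,0],"spin":0},{"grip":50,"slide":[-0.8,-0.45,0],"spin":0},{"grip":50,"slide":[-0.8,-0.45,0],"spin":0},{"grip":50,"slide":[-0.8,-0.45,0],"spin":0},{"grip":50,"slide":[-0.8,-0.45,0],"spin":0},{"grip":50,"slide":[-0.5,-0.3,0],"spin":0}]'; python3 go.py 459.6 -362 185
```

```text
t: 20.2
eef_pos: [461.8, -337.3, 181.4]
ee_rot: [-1.848, -2.54, 0.0]
wrist_force: [0.2, -0.5, -1.7]
width: 58.1
t20.20 p [ 461.8 -337.3  181.4] yaw 107.9 tilt 0.05 w 58.1 F [ 0.2 -0.5 -1.7] q6 -2.56
units [-0.91 -0.39 -0.15]
```

```bash
python3 -m crank '[{"grip":50,"slide":[-0.6,-0.25,0.3],"spin":0},{"grip":50,"slide":[-0.31,-0.14,0.6],"spin":0},{"grip":50,"slide":[0,0,0.8],"spin":0},{"grip":50,"slide":[0,0,0.8],"spin":0},{"grip":50,"slide":[0,0,0.8],"spin":0},{"grip":50,"slide":[0,0,0.5],"spin":0},{"grip":50,"slide":[0,0,0.3],"spin":0},{"grip":50,"slide":[0,0,0],"spin":0},{"grip":50,"slide":[0,0,0],"spin":0}]'; python3 go.py 459.6 -362 47
python3 - <<'E'
from h import *
p=cams.grab_frame("side")
print([(np.round(d["at"],1),round(d["score"],2)) for d in landmark_of(p,"spool_mid")[:3]])
cv2.imwrite("pics/h.png",cv2.resize(p["color"][200:390,260:430,::-1],None,fx=3,fy=3,interpolation=2))
E
```

```text
t: 21.1
eef_pos: [460.7, -360.5, 80.0]
ee_rot: [1.846, 2.541, -0.0]
wrist_force: [1.1, -0.1, -0.2]
width: 58.3
t21.10 p [ 460.7 -360.5   80. ] yaw 108.0 tilt 0.04 w 58.3 F [ 1.1 -0.1 -0.2] q6 -2.59
units [-0.04 -0.06  1.32]
[(array([377.6, 209.6]), 0.82), (array([336.6, 311.6]), 0.57)]
```

View pics/h.png

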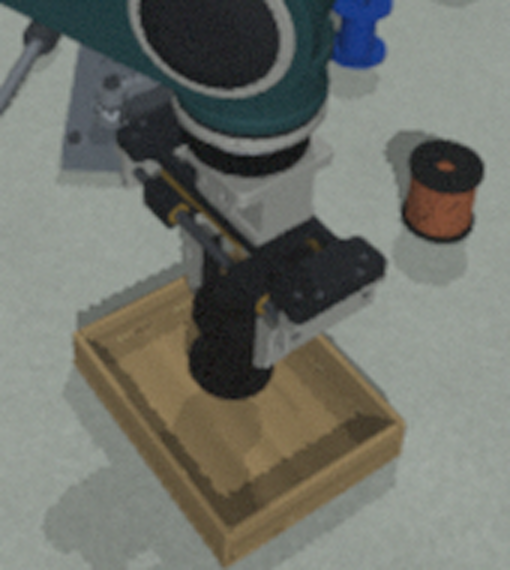

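```bash
python3 -m crank '[{"grip":50,"slide":[0,0,0.3],"spin":0},{"grip":50,"slide":[0,0,0.3],"spin":0},{"grip":50,"slide":[0,0,0.3],"spin":0},{"grip":50,"slide":[0,0,0.15],"spin":0},{"grip":50,"slide":[0,0,0.08],"spin":0},{"grip":50,"slide":[0,0,0],"spin":0}]'; python3 -m crank '[{"grip":50,"slide":[0,0,0.04],"spin":0},{"grip":50,"slide":[0,0,0.0],"spin":0}]';python3 -m crank '[{"grip":50,"slide":[0,0,0.04],"spin":0},{"grip":50,"slide":[0,0,0.0],"spin":0}]'
```

```text
t: 21.8
eef_pos: [460.3, -360.3, 50.8]
ee_rot: [-1.847, -2.541, -0.0]
wrist_force: [-0.9, -0.2, -0.4]
width: 58.1
t: 22.0
eef_pos: [460.5, -360.5, 50.3]
ee_rot: [1.847, 2.541, -0.0]
wrist_force: [0.6, -0.5, -0.9]
width: 58.4
t: 22.2
eef_pos: [460.4, -360.4, 49.1]
ee_rot: [1.847, 2.541, -0.0]
wrist_force: [-0.7, 0.5, -0.4]
width: 58.4
```

```bash
python3 -m crank '[{"grip":50,"slide":[0,0,0.04],"spin":0},{"grip":50,"slide":[0,0,0.0],"spin":0}]';python3 -m crank '[{"grip":50,"slide":[0,0,0.04],"spin":0},{"grip":50,"slide":[0,0,0.0],"spin":0}]';python3 -m crank '[{"grip":50,"slide":[0,0,0.03],"spin":0},{"grip":50,"slide":[0,0,0.0],"spin":0}]'
```

```text
t: 22.4
eef_pos: [460.6, -360.5, 48.5]
ee_rot: [1.847, 2.541, 0.0]
wrist_force: [0.4, 1.9, 2.9]
width: 58.5
t: 22.6
eef_pos: [460.8, -360.4, 48.3]
ee_rot: [1.846, 2.541, 0.001]
wrist_force: [-1.9, 5.0, 11.2]
width: 58.1
t: 22.8
eef_pos: [460.8, -360.2, 47.9]
ee_rot: [1.846, 2.541, 0.001]
wrist_force: [-4.4, 10.1, 17.2]
width: 58.2
```

```bash
python3 -m crank '[{"grip":50,"slide":[0,0,-0.08],"spin":0},{"grip":50,"slide":[0,0,0.0],"spin":0},{"grip":62,"slide":[0,0,0.0],"spin":0},{"grip":76,"slide":[0,0,0.0],"spin":0},{"grip":76,"slide":[0,0,0.0],"spin":0},{"grip":76,"slide":[0,0,0.0],"spin":0}]'; python3 -m crank '[{"grip":76,"slide":[0,0,-0.3],"spin":0},{"grip":76,"slide":[0,0,-0.7],"spin":0},{"grip":76,"slide":[0,0,-1],"spin":0},{"grip":76,"slide":[0,0,-1],"spin":0},{"grip":76,"slide":[0,0,-1],"spin":0},{"grip":76,"slide":[0,-1,-1],"spin":0},{"grip":76,"slide":[-1,-1,0],"spin":0},{"grip":76,"slide":[-1,-1,0],"spin":0},{"grip":76,"slide":[-1,-1,0],"spin":0},{"grip":76,"slide":[-1,0,0],"spin":0}]'; python3 go.py
python3 - <<'E'
from h import *
P={n:cams.grab_frame(n) for n in("side","top")}
for n,p in P.items():
    for l in ("spool_mid","pin_knob","pin_tip","brake_knob","jar","full_spool","punches"): print(n,l,[(np.round(d["at"]).astype(int).tolist(),round(d["score"],2)) for d in landmark_of(p,l)[:3]])
    print(proj(p,[460,-361,36]))
cv2.imwrite("pics/i.png",cv2.resize(P["side"]["color"][110:390,200:440,::-1],None,fx=2.1,fy=2.1,interpolation=2))
cv2.imwrite("pics/j.png",cv2.resize(P["top"]["color"][100:320,110:510,::-1],None,fx=2,fy=2,interpolation=2))
E
```

```text
t: 23.4
eef_pos: [460.4, -360.4, 48.3]
ee_rot: [-1.847, -2.541, -0.0]
wrist_force: [1.3, 0.6, -0.1]
width: 75.2
t: 24.4
eef_pos: [394.2, -488.3, 174.5]
ee_rot: [1.849, 2.539, -0.001]
wrist_force: [0.6, -0.1, -0.1]
width: 76.1
t24.40 p [ 394.2 -488.3  174.5] yaw 107.9 tilt 0.06 w 76.1 F [ 0.6 -0.1 -0.1] q6 -2.81
side spool_mid [([380, 209], 0.92), ([331, 320], 0.66)]
side pin_knob []
side pin_tip [([256, 236], 0.55)]
side brake_knob []
side jar []
side full_spool [([404, 275], 0.96)]
side punches []
[[337.26966892 322.20131094]]
top spool_mid [([309, 140], 0.93), ([447, 232], 0.73)]
top pin_knob [([279, 250], 0.83), ([318, 204], 0.51)]
top pin_tip [([314, 274], 0.85), ([228, 150], 0.74), ([327, 208], 0.44)]
top brake_knob [([319, 169], 0.64)]
top jar [([227, 150], 0.64)]
top full_spool [([395, 150], 0.78)]
top punches [([167, 230], 0.68), ([224, 149], 0.31)]
[[444.88831408 230.8147813 ]]
```

View pics/i.png

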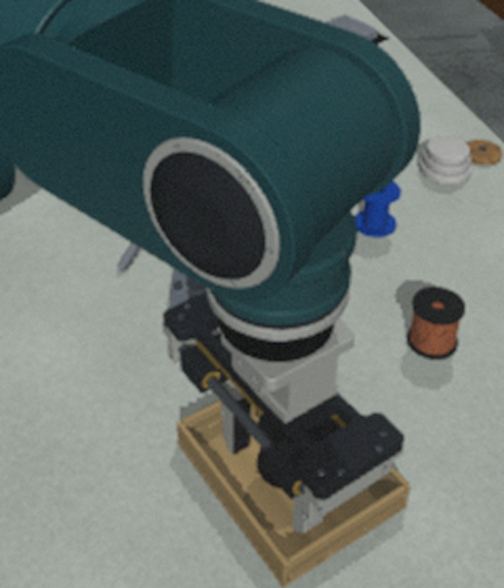

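View pics/j.png

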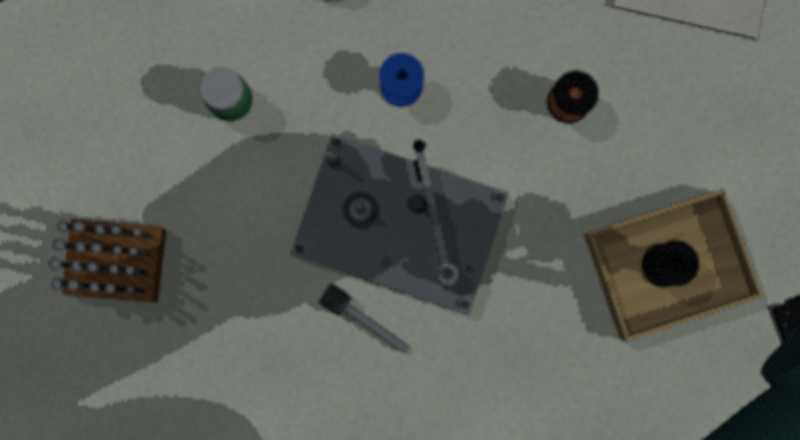

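```bash
python3 -m crank '[{"grip":76,"slide":[0.3,0.1,-0.8],"spin":0},{"grip":76,"slide":[0.7,0.5,-0.8],"spin":0},{"grip":76,"slide":[1,0.5,-0.8],"spin":0},{"grip":76,"slide":[1,0.5,-0.6],"spin":0},{"grip":76,"slide":[1,0.5,0],"spin":0},{"grip":76,"slide":[1,0.5,0],"spin":0},{"grip":76,"slide":[1,0.5,0],"spin":0},{"grip":76,"slide":[1,0.5,0],"spin":0},{"grip":76,"slide":[1,0.5,0],"spin":0},{"grip":76,"slide":[1,0.5,0],"spin":0}]'; python3 -m crank '[{"grip":76,"slide":[1,0.5,0],"spin":0},{"grip":76,"slide":[1,0.5,0],"spin":0},{"grip":76,"slide":[1,0.5,0],"spin":0},{"grip":76,"slide":[1,0.5,0],"spin":0},{"grip":76,"slide":[1,0,0],"spin":0},{"grip":76,"slide":[1,0,0],"spin":0},{"grip":76,"slide":[1,0,0],"spin":0},{"grip":76,"slide":[1,0,0],"spin":0},{"grip":76,"slide":[1,0,0],"spin":0},{"grip":76,"slide":[1,0,0],"spin":0}]'; python3 -m crank '[{"grip":76,"slide":[1,0,0],"spin":0},{"grip":76,"slide":[1,0,0],"spin":0},{"grip":76,"slide":[1,0,0],"spin":0},{"grip":76,"slide":[1,0,0],"spin":0},{"grip":76,"slide":[1,0,0],"spin":0},{"grip":76,"slide":[1,0,0],"spin":0},{"grip":76,"slide":[1,0,0],"spin":0},{"grip":76,"slide":[1,0,0],"spin":0},{"grip":76,"slide":[0,0,0],"spin":0}]'; python3 go.py
python3 - <<'E'
from h import *
p=cams.grab_frame("side"); t=cams.grab_frame("top")
for n,f in(("side",p),("top",t)):
  for l in("spool_mid","pin_knob","pin_tip","brake_knob"): print(n,l,[(np.round(d["at"],1).tolist(),round(d["score"],2)) for d in landmark_of(f,l)[:3]])
cv2.imwrite("pics/k.png",cv2.resize(p["color"][130:380,230:430,::-1],None,fx=2.4,fy=2.4,interpolation=2))
q=(520.3,-8.0,-.349)
def W(x,y,z): c,s=np.cos(q[2]),np.sin(q[2]); return [q[0]+c*x-s*y,q[1]+s*x+c*y,z]
for j in(.45,.5,.55,.6):
    a=np.radians(60.2)-j; X=W(-45+168*np.cos(a),-80+168*np.sin(a),74);print(j,proj(p,X),proj(t,X))
E
```

```text
t: 26.2
eef_pos: [436.0, -235.8, 248.5]
ee_rot: [1.847, 2.541, -0.0]
wrist_force: [0.1, 0.1, -0.9]
width: 76.3
t: 27.2
eef_pos: [406.0, 17.2, 248.5]
ee_rot: [1.847, 2.541, 0.0]
wrist_force: [0.8, 0.0, 0.3]
width: 76.2
t: 28.1
eef_pos: [343.9, 208.3, 248.4]
ee_rot: [-1.843, -2.543, -0.0]
wrist_force: [0.3, -0.2, 0.4]
width: 76.4
t28.10 p [343.9 208.3 248.4] yaw 108.1 tilt 0.02 w 76.4 F [ 0.3 -0.2  0.4] q6 -1.41
side spool_mid [([333.9, 320.7], 0.95), ([380.2, 208.3], 0.63)]
side pin_knob [([275.6, 209.5], 0.73), ([323.3, 204.8], 0.53), ([353.8, 204.1], 0.41)]
side pin_tip [([259.0, 238.4], 0.55), ([323.8, 233.1], 0.52)]
side brake_knob [([353.6, 204.5], 0.59), ([407.1, 275.6], 0.43)]
top spool_mid [([444.0, 230.5], 0.71), ([310.5, 138.6], 0.7), ([319.0, 201.5], 0.7)]
top pin_knob [([318.8, 201.6], 0.65), ([278.6, 251.9], 0.63)]
top pin_tip [([314.0, 274.4], 0.79), ([328.7, 208.0], 0.58)]
top brake_knob [([317.6, 171.6], 0.66), ([318.6, 201.5], 0.34)]
0.45 [[349.45626963 204.07615317]] [[316.04322913 173.25066326]]
0.5 [[351.16799742 205.65407152]] [[319.20500425 172.46158176]]
0.55 [[352.76816917 207.29219402]] [[322.40193641 171.82995897]]
0.6 [[354.25161559 208.98805668]] [[325.62634645 171.35722554]]
```

View pics/k.png

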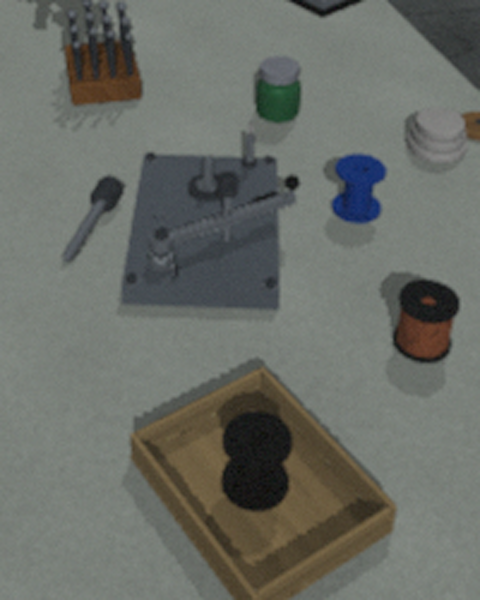

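```bash
python3 - <<'E'
from h import *
np.set_printoptions(precision=1,suppress=True)
p=cams.grab_frame("side"); t=cams.grab_frame("top")
g=t["color"][194:216,308:334].astype(float).mean(2); print(np.round(g).astype(int))
g=p["color"][198:218,314:336].astype(float).mean(2); print(np.round(g).astype(int))
for u in((324.9,207),(323.3,204.8)): print(tri(p,u,t,(318.8,201.6)))
E
```

```text
[[46 47 47 45 46 46 49 59 66 67 67 68 66 61 72 83 82 80 70 60 58 56 58 63
  68 68]
 [47 47 47 47 47 46 47 58 66 66 67 65 67 63 71 82 81 83 71 59 57 58 58 62
  64 68]
 [48 46 47 47 47 47 47 52 55 57 59 63 65 64 67 74 82 81 72 62 58 59 59 60
  65 68]
 [48 46 47 45 46 45 43 43 43 45 47 48 53 61 60 71 81 83 74 65 57 58 57 60
  64 67]
 [48 46 46 46 45 45 41 40 35 37 36 37 39 49 51 71 83 83 80 69 59 59 58 59
  63 68]
 [46 46 47 47 46 42 38 37 35 37 35 35 34 37 44 70 83 83 85 74 60 57 57 59
  59 65]
 [48 46 47 45 45 38 35 35 34 37 37 36 35 32 37 61 77 82 85 71 58 58 59 59
  58 63]
 [46 48 48 47 46 39 33 35 36 36 34 35 35 34 31 43 66 78 82 73 59 58 58 59
  58 63]
 [44 46 47 45 48 40 33 35 33 36 34 35 36 33 31 37 60 74 77 75 64 60 58 58
  60 62]
 [47 46 47 46 46 40 36 31 34 33 34 36 34 34 31 34 59 73 76 78 72 61 58 59
  58 60]
 [53 46 47 47 46 43 37 31 32 32 33 31 30 30 32 34 55 69 74 75 69 59 59 58
  57 59]
 [58 48 48 47 47 46 42 37 30 28 26 30 26 31 38 38 45 64 71 70 65 58 58 58
  59 60]
 [62 55 48 45 46 46 45 45 40 35 36 42 37 37 40 37 39 60 70 71 67 62 59 58
  59 59]
 [66 56 48 45 47 46 4
[... 1493 characters left out ...]
 70 74 72 60 39 38 42 46 47 46 48 45 51 69 76 78 78 74 77 76]
 [48 52 53 52 52 43 33 44 44 45 45 48 46 46 53 65 77 76 80 77 78 74]
 [45 48 48 46 44 41 41 39 43 48 52 53 49 49 61 72 77 77 78 78 77 74]
 [49 48 49 51 47 46 47 46 46 62 71 71 68 69 74 74 77 73 74 76 74 64]
 [56 56 56 57 54 57 60 55 49 66 91 88 81 73 74 77 75 74 75 79 66 51]
 [64 66 67 69 72 71 73 62 55 73 88 90 82 74 76 72 77 76 71 60 61 64]
 [68 74 76 78 78 75 78 66 54 73 88 84 80 76 77 69 65 69 80 81 74 84]
 [75 74 74 78 77 75 75 72 60 72 89 88 78 68 72 82 82 74 87 92 88 92]
 [76 73 77 74 76 73 76 75 63 72 84 76 79 83 76 88 96 91 90 93 87 88]]
(array([539.4, -31.3,  83.6]), [0.6, 0.6])
(array([536.9, -30.7,  91.3]), [1.2, 1.2])
```

```bash
python3 -c "
from h import *
print(arm.close_job())"
```

```text
the job is handed in; nothing more can be done
None
```

The job is handed in, at about 28 s on the robot's clock. The brake arm is pinned back and the empty spool stands upright in the tray.

**What I did:** I gripped the small pin by its knob and lifted it out of the parking hole. I pushed the brake arm back with its shank and pressed it into the hold-off hole, where it stopped on the bottom at 14 N. I then lifted the spool by its top flange, carried it over the pin, lowered it until it touched the tray floor and released it.

**Last checks:**
- **Pin:** Pressing on it with closed fingers met its top at about 99 mm, the seated height, and it stayed firm at 14 N. The pictures put the knob centre at about 84 mm, which with its lean also means fully down.
- **Spool:** Both cameras show it upright near the middle of the tray. While I was testing for the floor, the press reached about 17 N down and 10 N sideways before I eased off, so it was a little firmer than ideal.
- **Other things:** The full spool, jar, punch block and blue spool were where they started. The robot was clear of everything.

**What disagreed:**
- **Arm angle:** The arm rests at about 0.5 rad in the pictures, not the stated 0.6. The spring leans the pin over about 14° by my estimate, more than the roughly 10° I expected from the hole's clearance.
- **Larger pin:** The larger look-alike pin, standing loose on the bench, toppled. The detections already showed it moving before I commanded any move, and I did not touch it.

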